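# Clamp a turned sleeve in the cam fixture under its chip guard

### The arm

A 7-joint arm with a two-finger parallel gripper is mounted at the origin on a cart in front of the work surface, level with it; the furniture and walls round the work are solid. World frame = base frame: x ahead of the robot, y to its left, z up, the work surface at z = 0. Lengths are in m, angles in rad, forces in N, time in s.
With the tool pointing down it reaches from about 0.4 to 0.85 m from the base axis. Payload 10.4 kg.
Tool frame: the origin (TCP) lies between the finger pads; the fingertips stand 22 mm ahead of it and the grasp point (between the pads) lies 3 mm ahead of it; z points along the fingers, y is the line along which they close (so a half turn about z gives the same grasp; the last joint's range is limited). The gripper opens to 85 mm and grips with 20 to 120 N. Pads are 22 mm wide; open, the fingers measure 114 mm over their backs; the gripper's body (76 mm by 85 mm) begins 54 mm behind the grasp point. The pads swing forward as they close: fully open they stand 13 mm farther back than shut.
Start: joints at [1.118, 0.332, -0.065, 1.46, 0.022, 1.35, -0.088], TCP at [0.26, -0.568, 0.253] pointing down, gripper open.
Joint ranges: [-2.6, 2.6], [-0.5, 2.12], [-1.47, 1.34], [0.16, 2.42], [-1.27, 4.41], [0.06, 2.06], [-2.6, 2.6]. Speed limits (rad/s): [2.22, 2.22, 2.79, 2.79, 3.14, 3.14, 3.14].

### API

Orientations are given as a unit quaternion [x, y, z, w].
In Python, from workcell import manip, camera, ticket, boxes_of, outline_of gives the robot as it stands.
- The arm moves only by the tool carry_out, never from a script. Its argument "deltas" is a list of rows, each a list of 5 numbers: the shift along the tool's x, y, z as a fraction of full scale, then the turn about the tool's z as a fraction of full scale, then the opening, from -1 (shut) to 1 (fully open), so that 0 is half open. In form: [[tx, ty, tz, spin, gripper], ...]. A call has 1 to 20 rows; each row is the pose to reach, as a shift and turn from the pose commanded when the call began, along the tool's axes at that moment; what a row does not reach only later rows make up. Full scale, the value 1, is 150 mm for a shift and 30 degrees for a turn. A row lasts 1/8 s, in which the tool goes at most 62.5 mm and 10.7 degrees, less where a joint would pass 70% of its speed; a pose out of reach is approached as far as the arm can. A call with a number of a shift or a turn outside -1 to 1 is refused whole. A call with a gripper value outside its range is refused whole. The fingers move at their own pace and stop on an object; "force" is the grip in N (left out, the last holds). Time passes only in rows, so rows that repeat a pose let the fingers close. It gives the time, the measured TCP pose, the force, the opening and the grip force at its end, in the units of the state.
- manip.get_obs(): the state, without advancing time (a new reading comes with each control period).
- camera(name): name is "scene" or "top" or "wrist"; returns a dict with "img" (384x512x3 uint8, red, green, blue), "depth" (384x512 float32, m along the optical axis (not along the pixel's ray), 0 where there is no reading), "vertical_fov" (degrees; the focal length in pixels is half the picture's height over the tangent of half this angle, whatever the lens; pixels are square), "cx", "cy" (the principal point, pixels), "k1" (the pictures are not rectified: a ray, as slopes to the right and down, at radius r is drawn at 1 + k1 r^2 times it, then the intrinsics apply), "R" (3x3) and "t" (3): a world point X has camera coordinates R X + t. Camera axes: x right, y down, z forward; pixel columns grow to the right and rows downward; lengths in m; the calibration is good to about 2 mm. A picture is of the moment at which its call begins.
- ticket.hand_in(): hands the job in; it is judged then, once.
Trained networks look in a picture, given as the dict that the camera call returned (one of the last four; its "shot" number tells which), for a name from the list of things; names that differ only in an ending like _2 or _b are one class to them, and where a whole thing is asked for, a point or a joint stands for the part that bears it (a point fixed in the world has none). Each returns a list of dicts, best first, with "conf" (0 to 1); they miss things now and then, are a little off and sometimes report something else, mostly with a low value. They report only what shows in the picture. A call takes as long as a camera call. They do not tell look-alikes from the thing itself.
- boxes_of(query, picture): "position" ([x, y, z] in m, in world coordinates, good to about 4 mm: the middle of the surface that is visible of it).
- outline_of(query, picture): "region" (384x512 bool, what is visible of it).
The state is a dict: "clock": time; "joint_pos": joint angles; "joint_velocities": joint speeds; "tau": joint torques, N m; "position": TCP position; "ee_rot": TCP orientation; "ft_force": force on the tool from outside, world axes, zero at the start; "torque": the same for the moment, N m; "grip_width": opening from 0.0 (shut) to 1.0 (fully open); "grasp_force": force on a finger pad.
Only numpy, scipy, OpenCV 4.12 (cv2) and the standard library are available. Lean on these libraries where they do the work, as an engineer would, in place of code of your own. Each camera call takes 0.05 s, during which the arm holds its last target. There are 200 camera calls.

### The job

Stand the tallest of the three turned wooden sleeves upright in the clamping fixture, between the brass-faced jaw and the V-stop. Then reach down through the round opening in the chip guard and turn the recessed cam knob clockwise until the jaw has pushed the sleeve home into the V and holds it firmly, with about 15 N judged by feel at the knob, and never so hard that the sleeve cracks. Let go and draw out without leaning on the guard, leaving the other things on the bench where they are.

Things in the scene. Friction and masses are not known exactly. Their poses are not given: they have to be found in the camera images.
- sleeve_center (a point): The work: the tallest of three turned wooden sleeves, 70 mm high, pale, about 50 g, loose, upright. Flanges 42 mm across at the foot (lowest 19 mm) and 41 mm at the top (highest 19 mm), waist 34 to 36 mm. This point is its centre, 35 mm above its foot; z along its axis. Grip it round the top flange. More than 32 N between jaw and sleeve cracks it.
- sleeve: The same tallest sleeve; origin at the centre of its foot.
- fixture: The clamping fixture, screwed to the bench: wooden base board 130 x 290 x 18 mm. Origin: centre of the board's underside. Its y axis is the clamping direction: the guarded knob is at -y (75 mm from the origin), then the jaw, then, at +y, the V-stop (dark waxed wood, 30 mm high) whose 120 degree notch faces -y, centred on the board's x = 0. x is across the board.
- nest (a point): Where to stand the sleeve: top of the base board, on its centre line, 39 mm from the fixture's origin along y. The jaw leaves 50 to 58 mm for the 42 mm sleeve: stand it within 5 mm of here across and 3 mm along; the jaw pushes it home, the V centres it. The V-stop is bolted in slots and set anew for each batch: a seated sleeve stands 43 to 49 mm from the origin, not measured.
- guard: The fixture's sheet-steel chip guard over the knob, 124 x 124 mm, its top 84 mm above the bench. Origin and axes as the fixture's. A push of more than 12 N bends it.
- guard_opening (a point): Centre of the round opening, 100 mm in diameter, in the guard's top (3 mm thick, this point on its upper face), straight above the knob.
- knob_grip (a point): Grip point of the recessed knob, on its upright axis, 63 mm above the bench, 21 mm below the guard's top: centre of a straight bar handle 46 long x 14 thick x 24 mm high (its top 9 mm below the guard's top). Its x axis runs along the bar, so grip across its y. Under the bar (below 51 mm) is a 22 mm shaft, below 33 mm the cam and the jaw's bar.
- knob (a joint): Angle of the knob in rad: 0 = jaw fully open, grows clockwise seen from above, end stop at 2.65. Its drag, about 0.27 N m, keeps it where it is left. Once the sleeve is pinched against the V the turning torque rises by 0.08 N m for every 10 N of clamping force. First pinch comes between 1.2 and 2.1 rad.
- pad_face (a point): Centre of the jaw's sprung brass face bar (44 mm wide, 2 to 11 mm above the board; the jaw's wooden head behind it is 25 mm high), which looks along the fixture's +y and moves 8 mm that way for each rad of the knob. From the first pinch the clamping force grows by about 9 N per mm of jaw travel (70 N per rad of the knob).
- jaw_pad: The jaw's sprung brass face bar, which presses on the sleeve. Origin: level with the board's underside, 12 mm behind its face; axes as the fixture's.
- sleeve_mid: Bystander: the middle turned sleeve, darker wood, 38 mm across and 55 mm high; loose. Origin: centre of its underside.
- sleeve_short: Bystander: the shortest turned sleeve, 44 mm across and 40 mm high; loose. Origin: centre of its underside.
- block_plane: Bystander: a block plane, 92 x 155 x 59 mm, behind the work. Origin: centre of its underside.
- try_square: Bystander: a try square, 129 x 234 x 16 mm, behind the work to the left. Origin: centre of its underside.
- screw_chest: Bystander: a small lidded wooden chest, 88 x 170 x 63 mm, right of the fixture. Origin: centre of its underside.
- marking_gauge: Bystander: a wooden marking gauge, 103 x 196 x 69 mm, at the left. Origin: centre of its underside.
There are look-alikes about, which are no part of the job. What is shaped like the sleeve but green or pink is not meant.

How it is judged:
On the way:
1. the sleeve stands on the fixture's base board between the jaw and the V-stop (x of sleeve_center in the frame of fixture between -0.012 and 0.012 m and y of sleeve_center in the frame of fixture between 0.031 and 0.053 m and z of sleeve_center in the frame of fixture between 0.049 and 0.057 m and angle between sleeve_center's own z axis and vertical below 0.1 rad), for 0.2 s.
At the end, for the whole second after the job is handed in: The sleeve stands upright (within 4 degrees) on the base board, pushed home and centred in the V (within 5 mm of the board's centre line), held by the jaw with 8 to 22 N; the knob is at rest and stays where it was left (contact force between jaw_pad and sleeve between 8 and 22 N and x of sleeve_center in the frame of fixture between -0.005 and 0.005 m and y of sleeve_center in the frame of fixture between 0.04 and 0.052 m and z of sleeve_center in the frame of fixture between 0.049 and 0.057 m and angle between sleeve_center's own z axis and vertical below 0.07 rad and velocity of joint knob between -0.05 and 0.05 rad/s); the robot touches nothing.
It fails at once if the jaw squeezes the sleeve with more than 32 N (it cracks) (contact force between jaw_pad and sleeve above 32 N).
It fails at once if the gripper or arm pushes the chip guard with more than 12 N (contact force between any of the fingers, the arm and guard above 12 N).
It fails at once if another thing on the bench is shifted by more than 30 mm (distance of any of sleeve_mid, sleeve_short, block_plane, try_square, screw_chest, marking_gauge from where it was at the start of the episode above 0.03 m).
It also fails if it takes over 72 s, if anything falls off the work surface, if the arm or the gripper's body presses on something with over 40 N, if the wrist force passes 120 N, or if a joint passes its speed limit or range.

## Working session

There is one attempt and no reset: what is moved stays moved. The work goes in short steps, Python scripts to look and compute and a tool call to move; the robot and the scene stay as the last step left them, time stands still between calls to the robot, and variables do not carry over. Pictures are saved under pics/ and viewed, at most 10 in all, crops included, and the job is handed in when it is done.

Besides the shell and the picture viewer there is one more tool, called after "Call:" in YAML: its name, and indented under it one key for each argument. carry_out: Moves the arm, as the interface text tells. Its arguments: {"type":"object","properties":{"deltas":{"type":"array","items":{"type":"array","items":{"type":"number"}}},"force":{"type":"number"}},"required":["deltas"]}

```bash
mkdir -p pics; cat > h.py <<'E'
import numpy as np, cv2
from workcell import manip, camera, ticket, boxes_of, outline_of
def K(c):
    f=c["img"].shape[0]/2/np.tan(np.radians(c["vertical_fov"])/2); return f
def cloud(c):
    f=K(c); h,w=c["depth"].shape; v,u=np.mgrid[:h,:w]
    xd=(u-c["cx"])/f; yd=(v-c["cy"])/f; x,y=xd.copy(),yd.copy()
    for _ in range(20):
        s=1+c["k1"]*(x*x+y*y); x,y=xd/s,yd/s
    d=c["depth"]; P=np.stack([x*d,y*d,d],-1)
    return (P-c["t"])@np.array(c["R"])
def pix(c,X):
    p=np.array(c["R"])@np.array(X)+c["t"]; x,y=p[0]/p[2],p[1]/p[2]; s=1+c["k1"]*(x*x+y*y)
    return K(c)*x*s+c["cx"],K(c)*y*s+c["cy"]
def save(n,im,sc=1):
    cv2.imwrite("pics/"+n,cv2.resize(im[...,::-1],None,fx=sc,fy=sc,interpolation=cv2.INTER_CUBIC))
E
python3 - <<'E'
from h import *
a=camera("scene");b=camera("top")
save("s.png",a["img"],1.5);save("t.png",b["img"],1.5)
for n,c in(("scene",a),("top",b)):
    for q in ("sleeve","fixture","guard","guard_opening","knob_grip","jaw_pad","nest","sleeve_mid","sleeve_short"):
        print(n,q,[(round(d["conf"],2),np.round(d["position"],3).tolist(),np.round(pix(c,d["position"])).tolist()) for d in boxes_of(q,c)][:5])
np.savez("top.npz",img=b["img"],P=cloud(b)); np.savez("scene.npz",img=a["img"],P=cloud(a))
o=manip.get_obs();print({k:np.round(v,3).tolist() for k,v in o.items()})
E
```

```text
scene sleeve [(0.94, [0.463, 0.273, 0.046], [232.0, 264.0]), (0.77, [0.394, 0.13, 0.05], [288.0, 235.0]), (0.63, [0.377, 0.233, 0.049], [276.0, 263.0])]
scene fixture [(0.86, [0.507, -0.094, 0.027], [283.0, 190.0])]
scene guard [(0.68, [0.523, -0.135, 0.068], [284.0, 171.0]), (0.5, [0.478, 0.144, 0.033], [254.0, 235.0])]
scene guard_opening [(0.97, [0.521, -0.136, 0.072], [284.0, 169.0]), (0.25, [0.509, -0.072, 0.025], [279.0, 194.0])]
scene knob_grip []
scene jaw_pad [(0.26, [0.462, 0.274, 0.048], [232.0, 264.0])]
scene nest [(0.96, [0.509, -0.102, 0.024], [283.0, 189.0])]
scene sleeve_mid [(0.62, [0.571, 0.249, 0.039], [197.0, 246.0])]
scene sleeve_short [(0.79, [0.478, 0.143, 0.033], [254.0, 234.0])]
top sleeve [(0.75, [0.385, 0.213, 0.068], [165.0, 267.0]), (0.64, [0.467, 0.254, 0.064], [148.0, 238.0]), (0.56, [0.398, 0.117, 0.075], [199.0, 258.0])]
top fixture [(0.83, [0.52, -0.102, 0.013], [273.0, 210.0])]
top guard [(0.72, [0.72, 0.016, 0.036], [226.0, 147.0]), (0.68, [0.508, -0.154, 0.082], [293.0, 208.0])]
top guard_opening [(0.91, [0.51, -0.154, 0.08], [293.0, 207.0])]
top knob_grip [(0.72, [0.514, -0.158, 0.033], [292.0, 209.0])]
top jaw_pad []
top nest [(0.65, [0.516, -0.103, 0.017], [273.0, 211.0])]
top sleeve_mid [(0.67, [0.566, 0.237, 0.054], [153.0, 204.0])]
top sleeve_short [(0.69, [0.516, -0.101, 0.017], [273.0, 211.0]), (0.52, [0.487, 0.126, 0.037], [195.0, 228.0])]
{'clock': 1.0, 'joint_pos': [1.118, 0.332, -0.065, 1.46, 0.022, 1.35, -0.089], 'joint_velocities': [-0.0, -0.0, -0.001, -0.002, 0.001, 0.001, -0.0], 'tau': [-0.0, -62.523, 0.049, -39.183, 0.017, 0.002, 0.0], 'position': [0.26, -0.568, 0.253], 'ee_rot': [0.977, 0.213, 0.0, 0.0], 'ft_force': [-0.332, 0.17, 0.351], 'torque': [0.006, -0.015, 0.031], 'grasp_force': 0.0, 'grip_width': 1.001}
```

View pics/s.png

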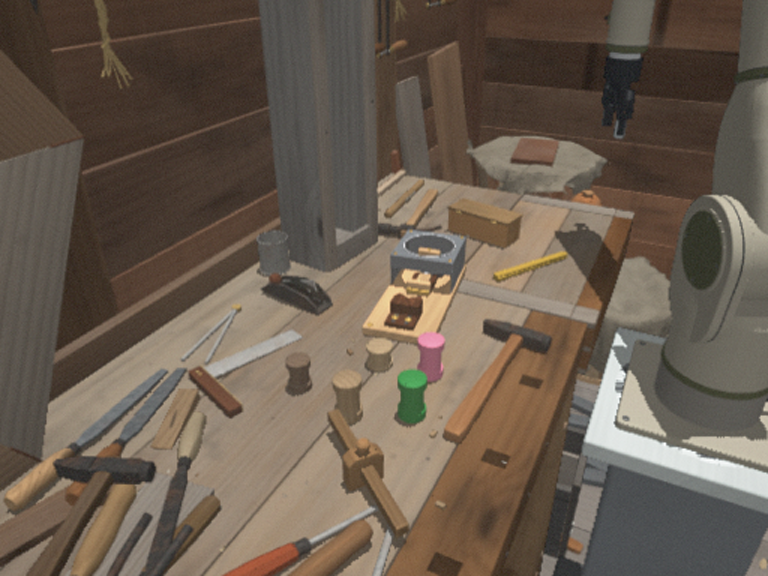

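View pics/t.png

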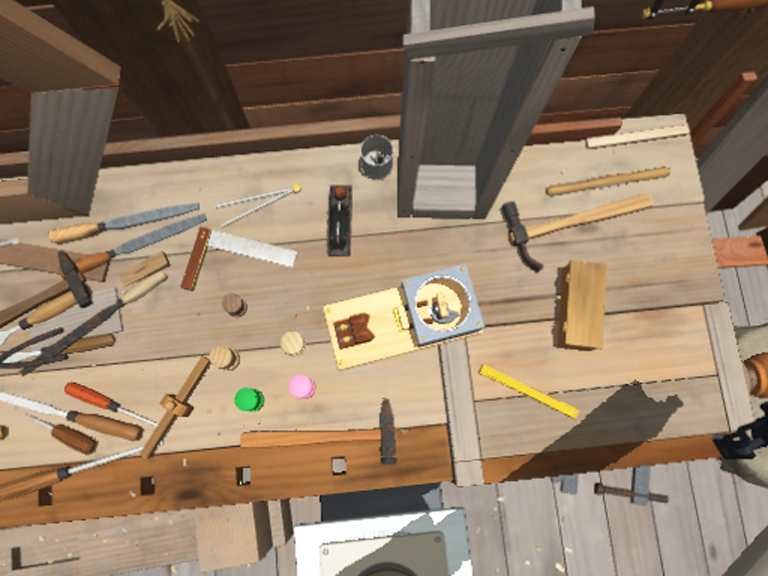

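The possible sleeves in the 1.5x scene picture are:
- pale tall sleeve, about (347,397)
- green look-alike, (412,397)
- pink look-alike, (431,357)
- dark middle sleeve, (298,373)
- short sleeve, (379,354)

In the 1.5x top picture the pale tall one is at about (224,357). I choose that one. The fixture is at about (400,315) in the top picture, with the knob on the right and the V on the left.

```bash
python3 - <<'E'
from h import *
T=np.load("top.npz");S=np.load("scene.npz")
P=T["P"]
im=np.hstack([cv2.resize(T["img"][185:285,130:230],(390,390),interpolation=cv2.INTER_CUBIC),cv2.resize(T["img"][165:255,210:330],(410,390*1),interpolation=cv2.INTER_CUBIC)])
save("crop.png",im)
def near(P,c,r,z0,z1):
    m=(np.hypot(P[...,0]-c[0],P[...,1]-c[1])<r)&(P[...,2]>z0)&(P[...,2]<z1); return P[m]
def rect(q):
    r=cv2.minAreaRect((q[:,:2]*1000).astype(np.float32)); return np.round(r[0],1),np.round(r[1],1),round(r[2],2)
for n,A in(("top",P),("scene",S["P"])):
    q=near(A,(.463,.262),.04,.06,.08); print(n,"sleeve top",len(q),cv2.minEnclosingCircle((q[:,:2]*1000).astype(np.float32)),q[:,2].mean(), q[:,2].max())
    print("guard",rect(near(A,(.51,-.154),.095,.079,.092)))
    print("board",rect(near(A,(.515,-.06),.16,.010,.024)))
    q=near(A,(.512,-.155),.04,.058,.08);print("bar",len(q)); 
    if len(q)>5: print(rect(q),q[:,2].max())
    q=near(A,(.51,-.154),.095,.079,.092);print(np.median(q[:,2]))
    q=near(A,(.51,-.0),.075,.04,.056);print("V",rect(q),len(q), np.median(q[:,2]))
E
```

```text
top sleeve top 188 ((470.47216796875, 256.9447021484375), 21.057273864746094) 0.06843140251547991 0.07591705375221572
guard (array([ 525.3, -161.4]), array([124.6, 124.5]), 8.72)
board (array([490.3, -66. ]), array([284.7, 266.1]), 68.16)
bar 89
(array([ 512.1, -156.3]), array([30.1, 69.8]), 67.16) 0.07979582929105479
0.08396119102137756
V (array([501.6,  -7.7]), array([54.1, 35.7]), 8.53) 216 0.0477006610761847
scene sleeve top 228 ((470.21051025390625, 263.0883483886719), 21.456256866455078) 0.0678002390434682 0.07218076999696742
guard (array([ 524.5, -153.9]), array([124.8, 132.7]), 9.0)
board (array([526., -40.]), array([277.5, 245.7]), 31.48)
bar 68
(array([ 522.8, -152.1]), array([43.1, 13.9]), 13.71) 0.0745790926280761
0.08179253047573973
V (array([503.6, -27.6]), array([54. , 93.5]), 7.5) 165 0.045536518743679776
```

View pics/crop.png

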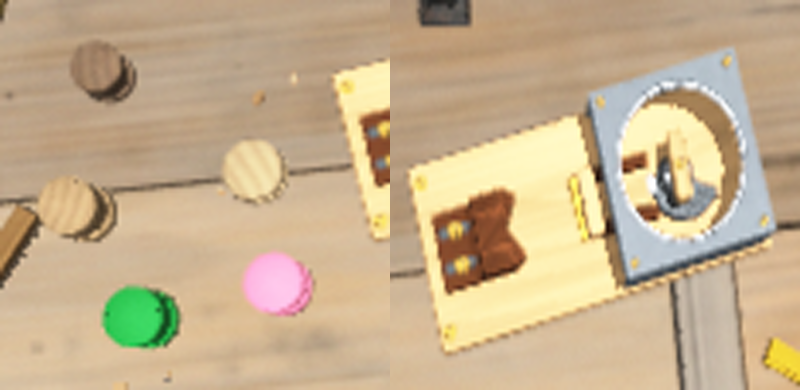

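The crop confirms it: the pale tall sleeve is at (72,206), beside the end of the marking gauge. Green, pink, dark-middle and short ones are separate. I'll travel toward it next.

```bash
cat >> h.py <<'E'
def plan(wps,start=None):
    o=manip.get_obs(); q=o["ee_rot"]; p=np.array(o["position"]); th=2*np.degrees(np.arctan2(q[1],q[0]))
    if start: p=np.array(start[:3]);th=start[3]
    else: print("now",np.round(p,4),"th",round(th,2),"t",o["clock"],"w",round(o["grip_width"],3),"j",np.round(o["joint_pos"],2))
    for w in wps:
        d=np.array(w[:3])-p; c,s=np.cos(np.radians(th)),np.sin(np.radians(th))
        dt=-((w[3]-th+180)%360-180)
        print(np.round(np.array([d[0]*c+d[1]*s,d[0]*s-d[1]*c,-d[2]])/.15,3),round(dt/30,3), "rows",round(max(np.linalg.norm(d)/.0625,abs(dt)/10.7),1))
        p,th=np.array(w[:3]),w[3]
E
python3 - <<'E'
from h import *
plan([(.34,-.47,.25,50),(.42,-.36,.25,78),(.46,-.22,.25,90),(.47,-.08,.25,90),(.47,.06,.25,90),(.47,.2,.25,90)])
E
```

```text
now [ 0.2605 -0.5682  0.2533] th 24.63 t 1.0 w 1.001 j [ 1.12  0.33 -0.06  1.46  0.02  1.35 -0.09]
[ 0.755 -0.374  0.022] -0.846 rows 2.4
[ 0.905 -0.063 -0.   ] -0.933 rows 2.6
[ 0.968  0.067 -0.   ] -0.4 rows 2.3
[ 0.933  0.067 -0.   ] 0.0 rows 2.2
[ 0.933 -0.    -0.   ] 0.0 rows 2.2
[ 0.933 -0.    -0.   ] 0.0 rows 2.2
```

Call:
carry_out:
  deltas:
    - [0.75, -0.37, 0.02, -0.85, 1]
    - [0.75, -0.37, 0.02, -0.85, 1]
    - [0.75, -0.37, 0.02, -0.85, 1]

```text
clock: 1.38
position: [0.3441, -0.4663, 0.2507]
ee_rot: [0.903, 0.429, 0.001, -0.0]
ft_force: [-0.9, -2.0, -0.2]
grip_width: 0.999
grasp_force: 0.0
```

Call:
carry_out:
  deltas:
    - [0.9, -0.06, 0, -0.93, 1]
    - [0.9, -0.06, 0, -0.93, 1]
    - [0.9, -0.06, 0, -0.93, 1]

```text
clock: 1.75
position: [0.4224, -0.357, 0.2508]
ee_rot: [0.773, 0.634, 0.001, 0.0]
ft_force: [-0.4, -0.8, 0.0]
grip_width: 0.997
grasp_force: 0.0
```

Call:
carry_out:
  deltas:
    - [0.97, 0.07, 0, -0.4, 1]
    - [0.97, 0.07, 0, -0.4, 1]
    - [0.97, 0.07, 0, -0.4, 1]

```text
clock: 2.12
position: [0.4609, -0.2172, 0.2508]
ee_rot: [0.705, 0.709, 0.0, 0.0]
ft_force: [0.5, -0.5, 0.1]
grip_width: 0.997
grasp_force: 0.0
```

Call:
carry_out:
  deltas:
    - [0.93, 0.07, 0, 0, 1]
    - [0.93, 0.07, 0, 0, 1]
    - [0.93, 0.07, 0, 0, 1]

```text
clock: 2.5
position: [0.4704, -0.0776, 0.2508]
ee_rot: [0.705, 0.709, 0.0, 0.0]
ft_force: [-0.6, -0.6, -0.8]
grip_width: 0.999
grasp_force: 0.0
```

```bash
python3 - <<'E'
from h import *
c=camera("wrist");save("w1.png",c["img"],1.5)
P=cloud(c);np.savez("w1.npz",img=c["img"],P=P)
print("campos",np.round(-np.array(c["R"]).T@c["t"],3))
for X in ((.514,-.087,.018),(.508,-.049,.018),(.525,-.161,.084)): print(np.round(pix(c,X)))
for q in ("guard_opening","knob_grip","jaw_pad","nest"):
    print(q,[(round(d["conf"],2),np.round(d["position"],3).tolist()) for d in boxes_of(q,c)][:3])
plan([(.47,.06,.25,90),(.47,.2,.22,90)])
E
```

```text
campos [ 0.47  -0.003  0.372]
[288. 177.]
[285. 148.]
[301. 252.]
guard_opening []
knob_grip [(0.95, [0.516, -0.148, 0.058])]
jaw_pad [(0.74, [0.514, -0.07, 0.029]), (0.58, [0.516, -0.156, 0.055])]
nest [(0.95, [0.521, -0.094, 0.017])]
now [ 0.47   -0.0837  0.2502] th 89.88 t 2.75 w 1.001 j [ 0.65  0.04 -0.58  1.81  0.02  1.29  0.06]
[ 0.958 -0.002  0.001] -0.004 rows 2.3
[ 0.933 -0.     0.2  ] 0.0 rows 2.3
```

View pics/w1.png

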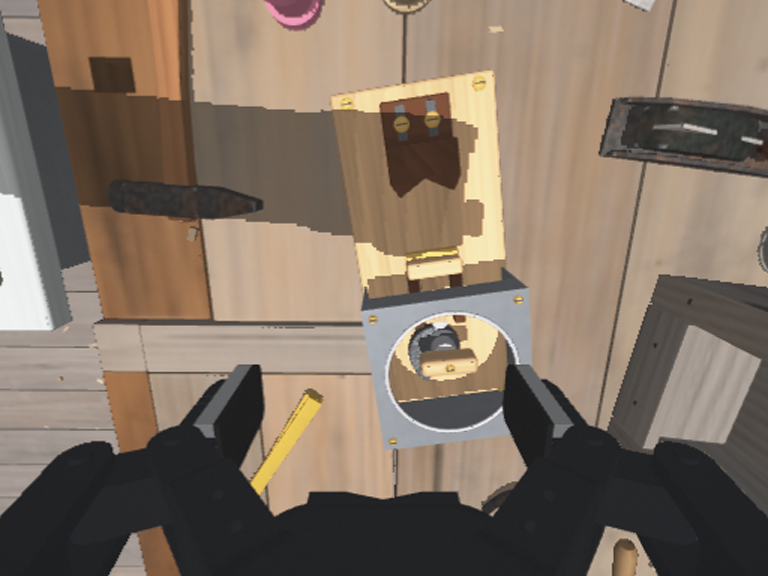

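The wrist picture shows the fixture, with the guard opening centred near (450,372), the bar handle near (449,362) and lying almost along the picture's x, the jaw near (434,263) and the V tip near (425,170). The gripper is clear of everything. I'll measure this view with the calibration.

```bash
python3 - <<'E'
from h import *
D=np.load("w1.npz");P=D["P"];v,u=np.mgrid[:384,:512]
def sel(u0,u1,v0,v1,z0,z1):
    m=(u>=u0)&(u<=u1)&(v>=v0)&(v<=v1)&(P[...,2]>z0)&(P[...,2]<z1);return P[m]
def rect(q):
    r=cv2.minAreaRect((q[:,:2]*1000).astype(np.float32)); return np.round(r[0],1),np.round(r[1],1),round(r[2],2),len(q),round(float(np.median(q[:,2])),4)
print("guard",rect(sel(238,358,180,300,.079,.092)))
print("board",rect(sel(215,345,40,200,.008,.024)))
print("bar",rect(sel(275,325,225,260,.066,.082)))
print("V",rect(sel(245,315,60,132,.042,.053)))
print("jawhead",rect(sel(265,315,165,188,.036,.05)))
# edges of V notch along rows
q=sel(245,315,60,132,.042,.053)
psi=np.radians(8.75);
for o in [(513.9,-87.3)]:
    d=q[:,:2]*1000-o; xf=d[:,0]*np.cos(psi)+d[:,1]*np.sin(psi); yf=-d[:,0]*np.sin(psi)+d[:,1]*np.cos(psi)
    for a in range(-30,31,6):
        k=abs(xf-a)<3
        if k.sum(): print(a,yf[k].min().round(1),yf[k].max().round(1))
E
```

```text
guard (array([ 524.6, -157.3]), array([124.3, 124.8]), 8.77, 4613, 0.0841)
board (array([504.1, -24.4]), array([130.2, 171.1]), 8.85, 10544, 0.0181)
bar (array([ 524.3, -156.6]), array([45. , 13.9]), 6.47, 459, 0.0744)
V (array([501. ,  -4.3]), array([54.2, 37.2]), 8.73, 1415, 0.0481)
jawhead (array([513.2, -83.8]), array([45.9, 14.5]), 9.59, 426, 0.0421)
-30 76.7 100.8
-24 66.9 102.6
-18 65.6 102.4
-12 69.3 102.5
-6 72.9 102.4
0 75.7 102.4
6 72.7 102.6
12 68.4 102.4
18 65.4 102.5
24 66.3 102.6
```

Call:
carry_out:
  deltas:
    - [0.96, 0, 0, 0, 1]
    - [0.96, 0, 0, 0, 1]
    - [0.96, 0, 0, 0, 1]

```text
clock: 3.12
position: [0.47, 0.0645, 0.2505]
ee_rot: [0.706, 0.708, 0.0, -0.0]
ft_force: [0.5, -1.0, -0.5]
grip_width: 0.997
grasp_force: 0.0
```

Call:
carry_out:
  deltas:
    - [0.7, 0, 0.2, 0, 1]
    - [0.7, 0, 0.2, 0, 1]
    - [0.7, 0, 0.2, 0, 1]

```text
clock: 3.5
position: [0.4695, 0.1691, 0.2193]
ee_rot: [0.706, 0.708, -0.0, -0.001]
ft_force: [0.6, -0.7, -1.2]
grip_width: 0.996
grasp_force: 0.0
```

```bash
python3 - <<'E'
from h import *
c=camera("wrist");save("w2.png",c["img"],1.2)
P=cloud(c);v,u=np.mgrid[:384,:512]
m=(np.hypot(P[...,0]-.47,P[...,1]-.26)<.035)&(P[...,2]>.062)&(P[...,2]<.08)
for d in boxes_of("sleeve",c): print(round(d["conf"],2),np.round(d["position"],3))
q=P[m];print(m.sum(),np.round(pix(c,q.mean(0))),cv2.minEnclosingCircle((q[:,:2]*1000).astype(np.float32)),np.median(q[:,2]),c["img"][m].mean(0))
r=cv2.minAreaRect((q[:,:2]*1000).astype(np.float32));print(r)
plan([(.47,.26,.15,90)])
E
```

```text
0.97 [0.47  0.257 0.068]
0.84 [0.404 0.128 0.071]
0.78 [0.393 0.216 0.073]
1691 [257.  91.] ((470.3015441894531, 261.1343994140625), 20.950719833374023) 0.06991991294925153 [141.52040213 119.20816085  95.36132466]
((470.25433349609375, 261.2857360839844), (41.060115814208984, 41.13645553588867), 0.45419132709503174)
now [0.4706 0.1658 0.2199] th 89.94 t 3.6 w 0.999 j [ 0.34  0.15 -0.82  1.8   0.12  1.24 -0.52]
[ 0.628 -0.005  0.466] -0.002 rows 1.9
```

View pics/w2.png

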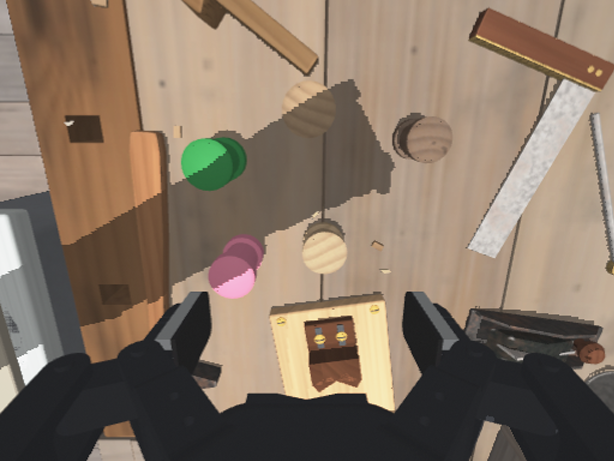

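The wrist picture shows the pale sleeve at (308,108), its top at z 0.070 and its centre at (0.470, 0.261). The gauge tip is ahead at (310,65), green is at (210,163) and dark-middle at (430,138). Closing along world x is clear of all of them.

Call:
carry_out:
  deltas:
    - [0.635, 0, 0.45, 0, 0.5]
    - [0.635, 0, 0.45, 0, 0.5]
    - [0.635, 0, 0.45, 0, 0.5]
    - [0.635, 0, 0.45, 0, 0.5]
    - [0.635, 0, 0.45, 0, 0.5]
  force: 30

```text
clock: 4.22
position: [0.4714, 0.2605, 0.1536]
ee_rot: [0.708, 0.706, 0.0, 0.001]
ft_force: [-0.1, -0.1, -0.6]
grip_width: 0.751
grasp_force: 0.0
```

```bash
python3 - <<'E'
from h import *
plan([(.4703,.2612,.06,90)])
E
```

```text
now [0.4714 0.2605 0.1536] th 89.83 t 4.225 w 0.751 j [ 0.13  0.34 -0.85  1.78  0.28  1.15 -0.8 ]
[ 0.005 -0.007  0.624] -0.006 rows 1.5
```

Call:
carry_out:
  deltas:
    - [0, -0.005, 0.3, 0, 0.5]
    - [0, -0.005, 0.45, 0, 0.5]
    - [0, -0.005, 0.62, 0, 0.5]
    - [0, -0.005, 0.62, 0, 0.5]
    - [0, -0.005, 0.62, 0, -1]
    - [0, -0.005, 0.62, 0, -1]
    - [0, -0.005, 0.62, 0, -1]
    - [0, -0.005, 0.62, 0, -1]
    - [0, -0.005, 0.62, 0, -1]
  force: 30

```text
clock: 5.35
position: [0.4703, 0.2627, 0.0614]
ee_rot: [0.707, 0.707, 0.001, 0.001]
ft_force: [-0.5, -1.5, 7.6]
grip_width: 0.47
grasp_force: 29.9
```

Call:
carry_out:
  deltas:
    - [0, 0, -0.2, 0, -1]
    - [0, 0, -0.4, 0, -1]
    - [0, 0, -0.6, 0, -1]
    - [0, 0, -0.6, 0, -1]

```text
clock: 5.85
position: [0.4705, 0.2633, 0.1526]
ee_rot: [0.707, 0.707, 0.002, 0.001]
ft_force: [-0.3, 0.0, -0.5]
grip_width: 0.47
grasp_force: 30.4
```

```bash
python3 - <<'E'
from h import *
o=manip.get_obs();print(o["ft_force"],o["grasp_force"])
plan([(.485,.12,.15,90),(.5072,-.015,.15,98.8),(.5072,-.0447,.15,98.8)])
E
```

```text
[-0.31646858  0.0128586  -0.52961521] 30.447570687392727
now [0.4705 0.2633 0.1526] th 90.02 t 5.85 w 0.47 j [ 0.13  0.34 -0.85  1.78  0.28  1.14 -0.81]
[-0.955  0.096  0.017] 0.001 rows 2.3
[-0.9    0.148 -0.   ] -0.293 rows 2.2
[-0.196 -0.03  -0.   ] -0.0 rows 0.5
```

Call:
carry_out:
  deltas:
    - [-0.25, 0.03, 0, 0, -1]
    - [-0.5, 0.05, 0, 0, -1]
    - [-0.75, 0.07, 0, 0, -1]
    - [-0.95, 0.1, 0, 0, -1]
    - [-0.95, 0.1, 0, 0, -1]

```text
clock: 6.48
position: [0.4845, 0.1171, 0.1492]
ee_rot: [0.708, 0.706, -0.001, 0.0]
ft_force: [-0.1, 0.4, -0.3]
grip_width: 0.474
grasp_force: 30.4
```

Call:
carry_out:
  deltas:
    - [-0.25, 0.04, 0, -0.1, -1]
    - [-0.5, 0.08, 0, -0.2, -1]
    - [-0.75, 0.12, 0, -0.29, -1]
    - [-0.9, 0.15, 0, -0.29, -1]
    - [-0.9, 0.15, 0, -0.29, -1]

```text
clock: 7.1
position: [0.5069, -0.0159, 0.1494]
ee_rot: [0.652, 0.758, -0.0, -0.0]
ft_force: [-0.0, -0.1, -0.3]
grip_width: 0.474
grasp_force: 30.4
```

```bash
python3 - <<'E'
from h import *
c=camera("wrist");save("w3.png",c["img"],1.2);np.savez("w3.npz",img=c["img"],P=cloud(c))
plan([(.5072,-.0447,.10,98.8),(.5072,-.0447,.082,98.8)])
P=cloud(c)
# sleeve relative to tcp: points between the pads
o=manip.get_obs();p=o["position"]
m=(np.hypot(P[...,0]-p[0],P[...,1]-p[1])<.05)&(P[...,2]<p[2]+.02)&(P[...,2]>p[2]-.02)
q=P[m];print(len(q)); 
if len(q)>5: print(np.histogram(q[:,2],8), cv2.minAreaRect((q[:,:2]*1000).astype(np.float32)))
E
```

```text
now [ 0.5067 -0.0143  0.1495] th 98.71 t 7.15 w 0.472 j [ 0.61  0.24 -0.75  1.86  0.18  1.11 -0.05]
[-0.201 -0.027  0.33 ] -0.003 rows 0.9
[0.   0.   0.12] -0.0 rows 0.3
8565
(array([ 136,  193,  348,  562,  634, 5622,  376,  694]), array([0.12952894, 0.13452639, 0.13952383, 0.14452128, 0.14951872,
       0.15451617, 0.15951361, 0.16451106, 0.1695085 ])) ((509.1067199707031, -15.700702667236328), (64.65963745117188, 42.636810302734375), 25.829483032226562)
```

View pics/w3.png

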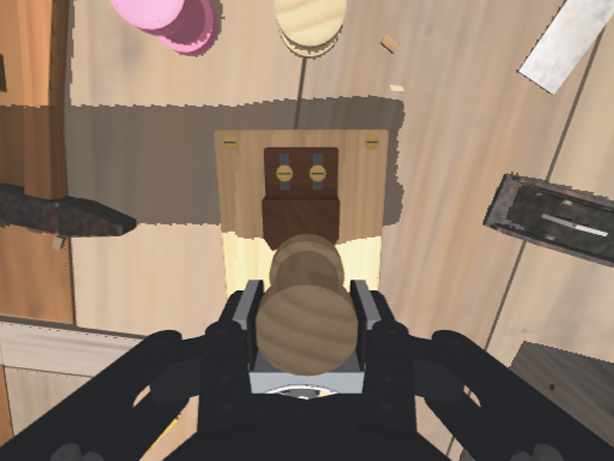

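The sleeve is held upright at (308,325), centred between the pads, with the V ahead at (300,225). I'll get its exact offset from the TCP from this picture.

```bash
python3 - <<'E'
from h import *
D=np.load("w3.npz");P=D["P"];v,u=np.mgrid[:384,:512]
m=(u>205)&(u<305)&(v>230)&(v<320)&(P[...,2]>.152)&(P[...,2]<.162)
m=cv2.morphologyEx(m.astype(np.uint8),cv2.MORPH_OPEN,np.ones((5,5)))>0
q=P[m];print(cv2.minAreaRect((q[:,:2]*1000).astype(np.float32)),cv2.minEnclosingCircle((q[:,:2]*1000).astype(np.float32)),np.median(q[:,2]))
m=(u>170)&(u<330)&(v>100)&(v<230)&(P[...,2]>.008)&(P[...,2]<.024);q=P[m];print("board",cv2.minAreaRect((q[:,:2]*1000).astype(np.float32)))
m=(u>205)&(u<295)&(v>115)&(v<205)&(P[...,2]>.042)&(P[...,2]<.053);q=P[m];print("V",cv2.minAreaRect((q[:,:2]*1000).astype(np.float32)))
E
```

```text
((508.6617431640625, -16.399829864501953), (46.250205993652344, 42.84857177734375), 17.90839385986328) ((506.31170654296875, -13.531237602233887), 24.91684341430664) 0.15777031781897224
board ((500.0447998046875, 1.9490509033203125), (130.38958740234375, 116.38764953613281), 8.66082763671875)
V ((500.7029113769531, -2.0778369903564453), (53.9986572265625, 33.36185073852539), 8.548517227172852)
```

Call:
carry_out:
  deltas:
    - [-0.1, -0.01, 0.1, 0, -1]
    - [-0.2, -0.025, 0.2, 0, -1]
    - [-0.2, -0.025, 0.33, 0, -1]
    - [-0.2, -0.025, 0.4, 0, -1]
    - [-0.2, -0.025, 0.43, 0, -1]
    - [-0.2, -0.025, 0.455, 0, -1]
    - [-0.2, -0.025, 0.455, 0, -1]
    - [-0.2, -0.025, 0.455, 0, -1]

```text
clock: 8.15
position: [0.508, -0.0452, 0.082]
ee_rot: [0.651, 0.759, 0.0, 0.0]
ft_force: [-0.5, 0.1, 0.2]
grip_width: 0.47
grasp_force: 30.4
```

Call:
carry_out:
  deltas:
    - [0, 0, 0.012, 0, -1]
    - [0, 0, 0.018, 0, -1]
    - [0, 0, 0.018, 0, -1]

```text
clock: 8.52
position: [0.508, -0.0454, 0.0794]
ee_rot: [0.651, 0.759, -0.0, 0.0]
ft_force: [-1.5, 0.1, 5.2]
grip_width: 0.472
grasp_force: 30.8
```

Contact at 5 N. Release to half opening, then rise.

Call:
carry_out:
  deltas:
    - [0, 0, 0, 0, 0.05]
    - [0, 0, 0, 0, 0.3]
    - [0, 0, 0, 0, 0.3]
    - [0, 0, 0, 0, 0.3]
    - [0, 0, -0.2, 0, 0.3]
    - [0, 0, -0.5, 0, 0.3]
    - [0, 0, -0.8, 0, 0.3]
    - [0, 0, -0.8, 0, 0.3]

```text
clock: 9.52
position: [0.5095, -0.0452, 0.2022]
ee_rot: [0.651, 0.759, 0.001, 0.003]
ft_force: [0.5, 0.6, -0.5]
grip_width: 0.651
grasp_force: 0.0
```

```bash
python3 - <<'E'
from h import *
plan([(.508,.02,.22,98.8)])
c=camera("wrist");save("w4.png",c["img"],1.2);P=cloud(c);np.savez("w4.npz",img=c["img"],P=P)
m=(np.hypot(P[...,0]-.507,P[...,1]+.045)<.04)&(P[...,2]>.08)&(P[...,2]<.096)
m=cv2.morphologyEx(m.astype(np.uint8),cv2.MORPH_OPEN,np.ones((5,5)))>0
q=P[m];print(len(q),cv2.minAreaRect((q[:,:2]*1000).astype(np.float32)),cv2.minEnclosingCircle((q[:,:2]*1000).astype(np.float32)),np.percentile(q[:,2],[5,50,95]))
E
```

```text
now [ 0.5095 -0.0452  0.2022] th 98.72 t 9.525 w 0.651 j [ 0.68  0.18 -0.74  1.8   0.13  1.2   0.05]
[ 0.431  0.056 -0.119] -0.003 rows 1.1
1624 ((508.701416015625, -46.47068405151367), (40.92173767089844, 42.082088470458984), 7.074874401092529) ((508.3572692871094, -46.57506561279297), 21.115446090698242) [0.08587639 0.08780504 0.08902411]
```

View pics/w4.png

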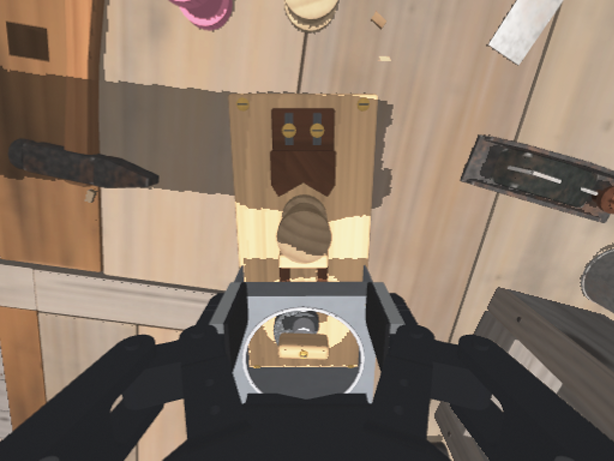

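The sleeve stands upright at (304,232), about (+1, 37) mm in fixture coordinates, between the jaw and the V at (303,170). The knob bar is at (303,347) in the opening. Next I hover over the knob with the gripper turned about -88°.

```bash
python3 - <<'E'
from h import *
plan([(.515,-.08,.2,128),(.52,-.12,.2,157.5),(.5244,-.157,.18,186.5)])
D=np.load("w4.npz");P=D["P"]
def rect(m):
    m=cv2.morphologyEx(m.astype(np.uint8),cv2.MORPH_OPEN,np.ones((3,3)))>0
    q=P[m];r=cv2.minAreaRect((q[:,:2]*1000).astype(np.float32));print(len(q),np.round(r[0],1),np.round(r[1],1),round(r[2],2),np.median(q[:,2]))
r=np.hypot(P[...,0]-.5245,P[...,1]+.157)
rect((r<.035)&(P[...,2]>.066)&(P[...,2]<.079))
E
```

```text
now [ 0.5084 -0.0454  0.2001] th 98.71 t 9.575 w 0.651 j [ 0.68  0.19 -0.74  1.8   0.14  1.2   0.05]
[-0.235  0.008  0.001] -0.976 rows 2.7
[-0.231 -0.138 -0.   ] -0.983 rows 2.8
[-0.121 -0.217  0.133] -0.967 rows 2.7
583 [ 524.3 -156.7] [44.6 14.5] 6.52 0.07412241617207178
```

Call:
carry_out:
  deltas:
    - [-0.08, 0, 0, -0.33, -0.3]
    - [-0.16, 0, 0, -0.65, -0.3]
    - [-0.235, 0.01, 0, -0.975, -0.3]
    - [-0.235, 0.01, 0, -0.975, -0.3]

```text
clock: 10.07
position: [0.514, -0.0806, 0.1975]
ee_rot: [0.44, 0.898, -0.0, -0.001]
ft_force: [-0.5, -0.7, 0.1]
grip_width: 0.355
grasp_force: 0.0
```

Call:
carry_out:
  deltas:
    - [-0.08, -0.05, 0, -0.33, -0.3]
    - [-0.16, -0.09, 0, -0.65, -0.3]
    - [-0.23, -0.14, 0, -0.98, -0.3]
    - [-0.23, -0.14, 0, -0.98, -0.3]

```text
clock: 10.58
position: [0.5188, -0.1202, 0.1981]
ee_rot: [0.199, 0.98, 0.0, -0.001]
ft_force: [-0.3, 0.2, 0.3]
grip_width: 0.35
grasp_force: 0.0
```

Call:
carry_out:
  deltas:
    - [-0.04, -0.07, 0.05, -0.33, -0.3]
    - [-0.08, -0.15, 0.1, -0.65, -0.3]
    - [-0.12, -0.215, 0.13, -0.97, -0.3]
    - [-0.12, -0.215, 0.13, -0.97, -0.3]
    - [-0.12, -0.215, 0.13, -0.97, -0.3]
    - [-0.12, -0.215, 0.13, -0.97, -0.3]

```text
clock: 11.32
position: [0.5235, -0.1558, 0.1797]
ee_rot: [-0.055, 0.998, -0.0, 0.0]
ft_force: [0.6, 0.2, 0.4]
grip_width: 0.348
grasp_force: 0.0
```

```bash
python3 - <<'E'
from h import *
plan([(.5244,-.157,.075,186.5)])
c=camera("wrist");save("w5.png",c["img"],1.2);P=cloud(c)
def rect(m):
    m=cv2.morphologyEx(m.astype(np.uint8),cv2.MORPH_OPEN,np.ones((3,3)))>0
    q=P[m]
    if len(q)<5: print(len(q));return
    r=cv2.minAreaRect((q[:,:2]*1000).astype(np.float32));print(len(q),np.round(r[0],1),np.round(r[1],1),round(r[2],2),np.median(q[:,2]))
r=np.hypot(P[...,0]-.5245,P[...,1]+.157)
rect((r<.035)&(P[...,2]>.066)&(P[...,2]<.079)); rect((r<.095)&(P[...,2]>.079)&(P[...,2]<.092))
o=manip.get_obs();print(o["ft_force"],o["torque"])
E
```

```text
now [ 0.5235 -0.1558  0.1797] th 186.33 t 11.325 w 0.348 j [ 0.93  0.33 -0.86  1.73  0.26  1.2   1.69]
[-0.005 -0.009  0.698] -0.006 rows 1.7
776 [ 523.7 -157.2] [45.2 13.5] 6.28 0.074537847772352
9318 [ 522.1 -140.9] [124.9 157.3] 8.75 0.0842039752449783
[ 0.2420176  -0.38342301 -0.17472065] [ 0.03285391  0.00268378 -0.02520754]
```

View pics/w5.png

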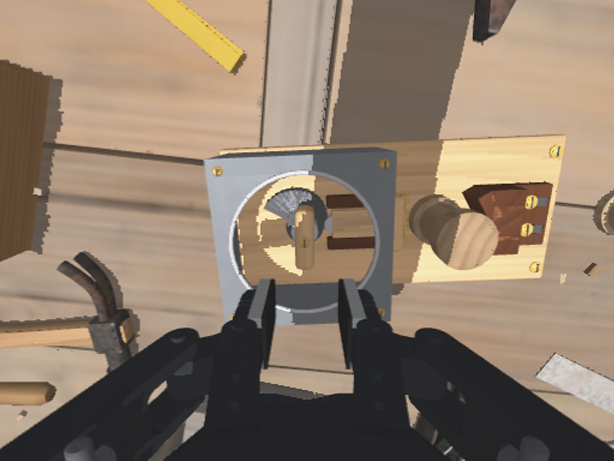

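The picture shows the bar handle at (305,237), in line with the gripper's closing direction across it. The opening is centred near (308,235), and the sleeve is still upright at (455,235). I'll descend and grip lightly.

Call:
carry_out:
  deltas:
    - [-0.003, -0.008, 0.3, 0, -0.3]
    - [-0.003, -0.008, 0.5, 0, -0.3]
    - [-0.003, -0.008, 0.6, 0, -0.3]
    - [-0.003, -0.008, 0.66, 0, -0.3]
    - [-0.003, -0.008, 0.705, 0, -0.3]
    - [-0.003, -0.008, 0.705, 0, -0.3]
    - [-0.003, -0.008, 0.705, 0, -0.3]

```text
clock: 12.25
position: [0.5244, -0.1579, 0.0742]
ee_rot: [-0.056, 0.998, -0.0, 0.0]
ft_force: [-0.4, 0.2, -0.5]
grip_width: 0.351
grasp_force: 0.0
```

Call:
carry_out:
  deltas:
    - [0, 0, 0, 0, -1]
    - [0, 0, 0, 0, -1]
    - [0, 0, 0, 0, -1]
    - [0, 0, 0, 0, -1]
    - [0, 0, 0, 0, -1]
    - [0, 0, 0, 0, -1]
  force: 60

```text
clock: 13.0
position: [0.5243, -0.1575, 0.0743]
ee_rot: [-0.056, 0.998, -0.0, 0.0]
ft_force: [-2.3, 2.1, 6.4]
grip_width: 0.151
grasp_force: 59.6
```

```bash
python3 - <<'E'
from h import *
o=manip.get_obs();print(o["ft_force"].round(2),o["torque"].round(3),o["grip_width"]*85,o["position"])
E
```

```text
[-2.31  2.08  6.37] [ 0.321  0.48  -0.209] 12.85601787821984 [ 0.52427459 -0.15753989  0.07428557]
```

Call:
carry_out:
  deltas:
    - [0, 0, 0, 0.1, -1]
    - [0, 0, 0, 0.2, -1]
    - [0, 0, 0, 0.3, -1]
    - [0, 0, 0, 0.4, -1]
    - [0, 0, 0, 0.5, -1]
    - [0, 0, 0, 0.6, -1]
    - [0, 0, 0, 0.7, -1]
    - [0, 0, 0, 0.8, -1]
    - [0, 0, 0, 0.9, -1]
    - [0, 0, 0, 1, -1]

```text
clock: 14.25
position: [0.5243, -0.1574, 0.0743]
ee_rot: [0.204, 0.979, -0.0, 0.0]
ft_force: [-1.6, 0.7, 5.5]
grip_width: 0.148
grasp_force: 59.7
```

```bash
cat >> h.py <<'E'
def st():
    o=manip.get_obs();q=o["ee_rot"];print("t",round(o["clock"],2),"th",round(2*np.degrees(np.arctan2(q[1],q[0])),2),"F",o["ft_force"].round(2),"T",o["torque"].round(3),"w",round(o["grip_width"]*85,2),"p",np.round(o["position"],4),"j7",round(o["joint_pos"][6],3),"tau7",round(o["tau"][6],3))
E
python3 -c "
from h import *
st();c=camera('wrist');P=cloud(c)
r=np.hypot(P[...,0]-.5245,P[...,1]+.157)
st()"
```

```text
t 14.25 th 156.43 F [-1.59  0.75  5.53] T [0.286 0.527 0.232] w 12.61 p [ 0.5243 -0.1574  0.0743] j7 1.125 tau7 0.536
t 14.3 th 156.27 F [-0.83  1.94  5.44] T [0.422 0.376 0.138] w 13.04 p [ 0.5243 -0.1574  0.0743] j7 1.122 tau7 0.297
```

Call:
carry_out:
  deltas:
    - [0, 0, 0, 0.1, -1]
    - [0, 0, 0, 0.2, -1]
    - [0, 0, 0, 0.3, -1]
    - [0, 0, 0, 0.4, -1]
    - [0, 0, 0, 0.5, -1]
    - [0, 0, 0, 0.6, -1]
    - [0, 0, 0, 0.7, -1]
    - [0, 0, 0, 0.8, -1]
    - [0, 0, 0, 0.9, -1]
    - [0, 0, 0, 1, -1]

```text
clock: 15.55
position: [0.5244, -0.1573, 0.0743]
ee_rot: [0.451, 0.893, 0.0, 0.0]
ft_force: [-1.9, 2.6, 5.4]
grip_width: 0.156
grasp_force: 59.6
```

```bash
python3 -c "
from h import *
st();c=camera('top');st();c=camera('top');st();c=camera('scene');st()"
```

```text
t 15.55 th 126.44 F [-1.94  2.56  5.41] T [0.375 0.481 0.262] w 13.23 p [ 0.5244 -0.1573  0.0743] j7 0.639 tau7 0.542
t 15.6 th 126.28 F [-1.97  2.01  5.22] T [0.382 0.413 0.115] w 12.49 p [ 0.5244 -0.1573  0.0743] j7 0.636 tau7 0.299
t 15.65 th 126.43 F [-1.16  2.58  5.34] T [0.404 0.411 0.036] w 12.64 p [ 0.5244 -0.1573  0.0743] j7 0.639 tau7 -0.643
t 15.7 th 126.49 F [-1.71  2.19  5.06] T [ 0.437  0.402 -0.082] w 12.92 p [ 0.5244 -0.1573  0.0743] j7 0.64 tau7 -0.159
```

Call:
carry_out:
  deltas:
    - [0, 0, 0, 0.08, -1]
    - [0, 0, 0, 0.16, -1]
    - [0, 0, 0, 0.24, -1]
    - [0, 0, 0, 0.32, -1]

```text
clock: 16.2
position: [0.5244, -0.1573, 0.0743]
ee_rot: [0.524, 0.852, 0.0, 0.0]
ft_force: [-1.3, 2.2, 5.2]
grip_width: 0.146
grasp_force: 59.5
```

```bash
python3 -c "from h import *;st()"
```

```text
t 16.2 th 116.86 F [-1.31  2.16  5.15] T [0.42  0.361 0.249] w 12.44 p [ 0.5244 -0.1573  0.0743] j7 0.483 tau7 0.38
```

Call:
carry_out:
  deltas:
    - [0, 0, 0, 0.08, -1]
    - [0, 0, 0, 0.16, -1]
    - [0, 0, 0, 0.24, -1]

```text
clock: 16.58
position: [0.5244, -0.1573, 0.0743]
ee_rot: [0.576, 0.817, 0.0, 0.0]
ft_force: [-1.3, 1.9, 4.6]
grip_width: 0.148
grasp_force: 59.6
```

```bash
python3 -c "from h import *;st()"
```

```text
t 16.57 th 109.66 F [-1.33  1.86  4.57] T [0.394 0.363 0.24 ] w 12.6 p [ 0.5244 -0.1573  0.0743] j7 0.366 tau7 0.381
```

Call:
carry_out:
  deltas:
    - [0, 0, 0, 0.08, -1]
    - [0, 0, 0, 0.16, -1]
    - [0, 0, 0, 0.24, -1]

```text
clock: 16.95
position: [0.5245, -0.1573, 0.0743]
ee_rot: [0.626, 0.78, 0.0, 0.0]
ft_force: [-0.5, 2.6, 4.8]
grip_width: 0.146
grasp_force: 59.5
```

```bash
python3 -c "from h import *;st()"
```

```text
t 16.95 th 102.46 F [-0.54  2.61  4.82] T [0.398 0.329 0.304] w 12.41 p [ 0.5245 -0.1573  0.0743] j7 0.248 tau7 0.382
```

Call:
carry_out:
  deltas:
    - [0, 0, 0, 0.08, -1]
    - [0, 0, 0, 0.16, -1]

```text
clock: 17.2
position: [0.5245, -0.1573, 0.0743]
ee_rot: [0.658, 0.753, 0.0, 0.0]
ft_force: [-1.5, 2.2, 5.2]
grip_width: 0.151
grasp_force: 59.5
```

```bash
python3 -c "from h import *;st()"
```

```text
t 17.2 th 97.66 F [-1.5   2.19  5.21] T [0.456 0.365 0.281] w 12.84 p [ 0.5245 -0.1573  0.0743] j7 0.17 tau7 0.383
```

Call:
carry_out:
  deltas:
    - [0, 0, 0, 0.08, -1]
    - [0, 0, 0, 0.16, -1]

```text
clock: 17.45
position: [0.5245, -0.1573, 0.0743]
ee_rot: [0.689, 0.725, 0.0, 0.0]
ft_force: [-1.3, 1.1, 4.9]
grip_width: 0.155
grasp_force: 59.5
```

```bash
python3 -c "from h import *;st()"
```

```text
t 17.45 th 92.86 F [-1.29  1.06  4.86] T [0.408 0.292 0.279] w 13.16 p [ 0.5245 -0.1573  0.0743] j7 0.091 tau7 0.384
```

Call:
carry_out:
  deltas:
    - [0, 0, 0, 0.08, -1]
    - [0, 0, 0, 0.16, -1]

```text
clock: 17.7
position: [0.5245, -0.1573, 0.0743]
ee_rot: [0.719, 0.695, 0.0, 0.0]
ft_force: [-0.3, 3.1, 4.4]
grip_width: 0.15
grasp_force: 59.5
```

```bash
python3 -c "from h import *;st()"
```

```text
t 17.7 th 88.06 F [-0.26  3.14  4.45] T [0.401 0.267 0.295] w 12.79 p [ 0.5245 -0.1573  0.0743] j7 0.013 tau7 0.384
```

Call:
carry_out:
  deltas:
    - [0, 0, 0, 0.08, -1]
    - [0, 0, 0, 0.16, -1]

```text
clock: 17.95
position: [0.5245, -0.1573, 0.0743]
ee_rot: [0.747, 0.664, 0.0, 0.0]
ft_force: [-1.1, 1.6, 5.3]
grip_width: 0.149
grasp_force: 59.5
```

```bash
python3 -c "from h import *;st()"
```

```text
t 17.95 th 83.26 F [-1.08  1.58  5.31] T [0.458 0.235 0.264] w 12.63 p [ 0.5245 -0.1573  0.0743] j7 -0.066 tau7 0.385
```

Call:
carry_out:
  deltas:
    - [0, 0, 0, 0.08, -1]
    - [0, 0, 0, 0.16, -1]

```text
clock: 18.2
position: [0.5245, -0.1573, 0.0743]
ee_rot: [0.775, 0.632, 0.0, 0.0]
ft_force: [-1.4, 2.7, 4.8]
grip_width: 0.153
grasp_force: 59.4
```

```bash
python3 -c "from h import *;st()"
```

```text
t 18.2 th 78.46 F [-1.37  2.68  4.77] T [0.402 0.244 0.299] w 13.04 p [ 0.5245 -0.1573  0.0743] j7 -0.144 tau7 0.385
```

Call:
carry_out:
  deltas:
    - [0, 0, 0, 0.08, -1]
    - [0, 0, 0, 0.16, -1]

```text
clock: 18.45
position: [0.5246, -0.1573, 0.0743]
ee_rot: [0.8, 0.599, 0.0, 0.0]
ft_force: [-0.3, 1.5, 4.1]
grip_width: 0.149
grasp_force: 59.5
```

```bash
python3 -c "from h import *;st()"
```

```text
t 18.45 th 73.66 F [-0.32  1.5   4.11] T [0.413 0.196 0.32 ] w 12.63 p [ 0.5246 -0.1573  0.0743] j7 -0.223 tau7 0.376
```

Call:
carry_out:
  deltas:
    - [0, 0, 0, 0.08, -1]

```text
clock: 18.58
position: [0.5246, -0.1573, 0.0743]
ee_rot: [0.813, 0.583, 0.0, 0.0]
ft_force: [-0.2, 1.5, 4.3]
grip_width: 0.151
grasp_force: 59.4
```

```bash
python3 -c "from h import *;st()"
```

```text
t 18.57 th 71.26 F [-0.21  1.55  4.31] T [0.389 0.191 0.27 ] w 12.83 p [ 0.5246 -0.1573  0.0743] j7 -0.263 tau7 0.367
```

```bash
python3 - <<'E'
from h import *
c=camera("wrist");save("w6.png",c["img"],1.2);P=cloud(c)
m=(np.hypot(P[...,0]-.507,P[...,1]+.04)<.045)&(P[...,2]>.08)&(P[...,2]<.096)
m=cv2.morphologyEx(m.astype(np.uint8),cv2.MORPH_OPEN,np.ones((5,5)))>0
q=P[m];(x,y),r=cv2.minEnclosingCircle((q[:,:2]*1000).astype(np.float32))
f=lambda x,y:(((x-513.2)*.988+(y+83.5)*.153),(-(x-513.2)*.153+(y+83.5)*.988))
print(len(q),x,y,r,"fixture",f(x,y))
def rel(m):
    p=P[m]; 
    if len(p)<5: print("none");return
    r=cv2.minAreaRect((p[:,:2]*1000).astype(np.float32));print(len(p),f(*r[0]),r[1],r[2])
xf,yf=f(P[...,0]*1000,P[...,1]*1000)
rel((abs(xf)<35)&(yf>55)&(yf<110)&(P[...,2]>.042)&(P[...,2]<.053))
rel((abs(xf)<30)&(yf>-13)&(yf<30)&(P[...,2]>.036)&(P[...,2]<.048))
E
```

```text
7497 506.0043029785156 -37.29397201538086 21.459335327148438 fixture (-0.03982637557987889, 46.752497293090826)
none
2392 (-0.04198629913334573, 19.018844659423834) (46.00545120239258, 21.617841720581055) 8.625587463378906
```

View pics/w6.png

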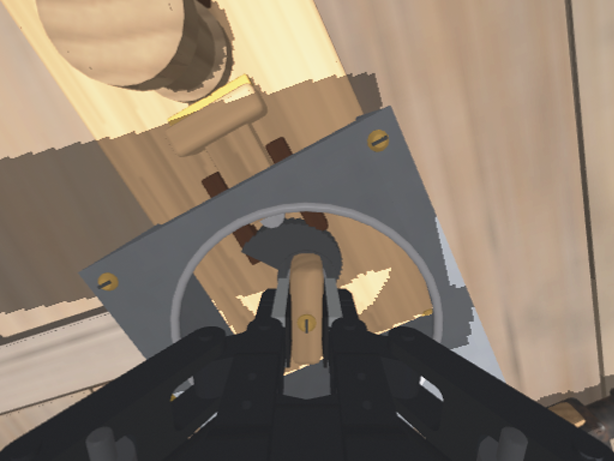

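The picture shows the sleeve at (115,35), upright and at 46.8 mm in fixture y, with the brass bar at (210,100) touching it. The pinch is starting. I'll continue in small steps and watch the torque.

Call:
carry_out:
  deltas:
    - [0, 0, 0, 0.08, -1]

```text
clock: 18.75
position: [0.5246, -0.1573, 0.0743]
ee_rot: [0.825, 0.566, 0.001, 0.0]
ft_force: [-0.9, 1.6, 5.3]
grip_width: 0.152
grasp_force: 59.6
```

```bash
python3 -c "from h import *;st()"
```

```text
t 18.75 th 68.92 F [-0.85  1.56  5.31] T [0.518 0.224 0.311] w 12.94 p [ 0.5246 -0.1573  0.0743] j7 -0.301 tau7 0.58
```

Call:
carry_out:
  deltas:
    - [0, 0, 0, 0.08, -1]

```text
clock: 18.88
position: [0.5246, -0.1573, 0.0743]
ee_rot: [0.836, 0.548, 0.001, 0.0]
ft_force: [0.0, 2.2, 4.5]
grip_width: 0.151
grasp_force: 59.5
```

```bash
python3 -c "from h import *;st()"
```

```text
t 18.88 th 66.5 F [0.01 2.21 4.53] T [0.53  0.185 0.362] w 12.8 p [ 0.5246 -0.1573  0.0743] j7 -0.341 tau7 0.366
```

Call:
carry_out:
  deltas:
    - [0, 0, 0, 0.04, -1]

```text
clock: 19.0
position: [0.5246, -0.1573, 0.0743]
ee_rot: [0.842, 0.54, 0.001, 0.0]
ft_force: [0.2, 2.5, 4.5]
grip_width: 0.154
grasp_force: 59.5
```

```bash
python3 -c "from h import *;st()"
```

```text
t 19.0 th 65.32 F [0.25 2.49 4.52] T [0.502 0.177 0.348] w 13.13 p [ 0.5246 -0.1573  0.0743] j7 -0.36 tau7 -0.153
```

Call:
carry_out:
  deltas:
    - [0, 0, 0, 0.04, -1]

```text
clock: 19.12
position: [0.5246, -0.1573, 0.0743]
ee_rot: [0.847, 0.531, 0.001, 0.0]
ft_force: [-0.5, 2.5, 5.1]
grip_width: 0.152
grasp_force: 59.5
```

```bash
python3 -c "from h import *;st()"
```

```text
t 19.12 th 64.14 F [-0.46  2.55  5.07] T [0.465 0.158 0.342] w 12.93 p [ 0.5246 -0.1573  0.0743] j7 -0.38 tau7 0.006
```

Call:
carry_out:
  deltas:
    - [0, 0, 0, 0.05, -1]

```text
clock: 19.25
position: [0.5246, -0.1573, 0.0743]
ee_rot: [0.854, 0.52, 0.001, 0.0]
ft_force: [-0.5, 2.1, 4.6]
grip_width: 0.152
grasp_force: 59.6
```

```bash
python3 -c "from h import *;st()"
```

```text
t 19.25 th 62.64 F [-0.52  2.15  4.57] T [0.488 0.161 0.347] w 12.88 p [ 0.5246 -0.1573  0.0743] j7 -0.404 tau7 0.127
```

Call:
carry_out:
  deltas:
    - [0, 0, 0, 0.05, -1]

```text
clock: 19.38
position: [0.5246, -0.1573, 0.0743]
ee_rot: [0.861, 0.509, 0.001, 0.0]
ft_force: [0.1, 3.1, 6.2]
grip_width: 0.152
grasp_force: 59.6
```

```bash
python3 -c "from h import *;st()"
```

```text
t 19.38 th 61.13 F [0.1  3.08 6.2 ] T [0.48  0.129 0.346] w 12.91 p [ 0.5246 -0.1573  0.0743] j7 -0.429 tau7 0.082
```

Call:
carry_out:
  deltas:
    - [0, 0, 0, 0.08, -1]

```text
clock: 19.5
position: [0.5246, -0.1573, 0.0743]
ee_rot: [0.872, 0.49, 0.001, 0.0]
ft_force: [-0.8, 2.5, 6.0]
grip_width: 0.152
grasp_force: 59.6
```

```bash
python3 -c "
from h import *
st();c=camera('wrist');P=cloud(c)
f=lambda x,y:(((x-513.2)*.988+(y+83.5)*.153),(-(x-513.2)*.153+(y+83.5)*.988))
m=(np.hypot(P[...,0]-.507,P[...,1]+.04)<.045)&(P[...,2]>.08)&(P[...,2]<.096)
m=cv2.morphologyEx(m.astype(np.uint8),cv2.MORPH_OPEN,np.ones((5,5)))>0
q=P[m];(x,y),r=cv2.minEnclosingCircle((q[:,:2]*1000).astype(np.float32));print(f(x,y),r)
xf,yf=f(P[...,0]*1000,P[...,1]*1000)
p=P[(abs(xf)<30)&(yf>-13)&(yf<30)&(P[...,2]>.036)&(P[...,2]<.048)]
r=cv2.minAreaRect((p[:,:2]*1000).astype(np.float32));print(f(*r[0]),r[1]);st()"
```

```text
t 19.5 th 58.71 F [-0.75  2.48  6.  ] T [0.514 0.202 0.41 ] w 12.96 p [ 0.5246 -0.1573  0.0743] j7 -0.469 tau7 0.432
(0.07858687438960388, 47.26694075927735) 21.11268424987793
(0.2197054733275916, 19.67398217163087) (45.66069412231445, 19.855016708374023)
t 19.55 th 58.57 F [-0.41  1.09  4.55] T [0.476 0.144 0.253] w 12.58 p [ 0.5246 -0.1573  0.0743] j7 -0.471 tau7 0.148
```

Torque is about 0.13 N m above the free-turning level, so the clamp force is about 15 N, and the sleeve is seated at (0.1, 47.3) mm. I'll let the fingers open just enough and draw straight out.

Call:
carry_out:
  deltas:
    - [0, 0, 0, 0, -1]
    - [0, 0, 0, 0, -1]
    - [0, 0, 0, 0, -0.5]
    - [0, 0, 0, 0, -0.3]
    - [0, 0, 0, 0, -0.3]
    - [0, 0, 0, 0, -0.3]

```text
clock: 20.3
position: [0.5239, -0.1579, 0.0735]
ee_rot: [0.872, 0.49, -0.0, 0.0]
ft_force: [1.3, -1.4, 0.3]
grip_width: 0.349
grasp_force: 0.0
```

Call:
carry_out:
  deltas:
    - [0, 0, -0.1, 0, -0.3]
    - [0, 0, -0.25, 0, -0.3]
    - [0, 0, -0.5, 0, -0.3]
    - [0, 0, -0.8, 0, -0.3]
    - [0, 0, -1, 0, -0.3]
    - [0, 0, -1, 0, -0.3]

```text
clock: 21.05
position: [0.5253, -0.158, 0.2273]
ee_rot: [0.872, 0.49, 0.002, 0.002]
ft_force: [0.2, -0.0, -0.3]
grip_width: 0.352
grasp_force: 0.0
```

```bash
python3 - <<'E'
from h import *
st();c=camera('wrist');save("w7.png",c["img"],1.2);P=cloud(c)
f=lambda x,y:(((x-513.2)*.988+(y+83.5)*.153),(-(x-513.2)*.153+(y+83.5)*.988))
xf,yf=f(P[...,0]*1000,P[...,1]*1000)
m=(np.hypot(P[...,0]-.507,P[...,1]+.04)<.045)&(P[...,2]>.08)&(P[...,2]<.096)
m=cv2.morphologyEx(m.astype(np.uint8),cv2.MORPH_OPEN,np.ones((5,5)))>0
q=P[m];(x,y),r=cv2.minEnclosingCircle((q[:,:2]*1000).astype(np.float32));print(f(x,y),r)
A=np.c_[q[:,:2]-q[:,:2].mean(0),np.ones(len(q))];print("tilt slopes",np.linalg.lstsq(A,q[:,2],rcond=None)[0])
p=P[(np.hypot(P[...,0]-.5245,P[...,1]+.157)<.035)&(P[...,2]>.066)&(P[...,2]<.079)]
r=cv2.minAreaRect((p[:,:2]*1000).astype(np.float32));print("bar",r)
E
```

```text
t 21.05 th 58.68 F [ 0.17 -0.02 -0.27] T [ 0.013  0.007 -0.018] w 29.92 p [ 0.5253 -0.158   0.2273] j7 -0.406 tau7 0.081
(0.08124878921504308, 48.417361337280276) 21.07415199279785
tilt slopes [-0.02225275  0.01966984  0.08787706]
bar ((524.313232421875, -157.49810791015625), (45.983428955078125, 13.59765625), 58.97496032714844)
```

View pics/w7.png

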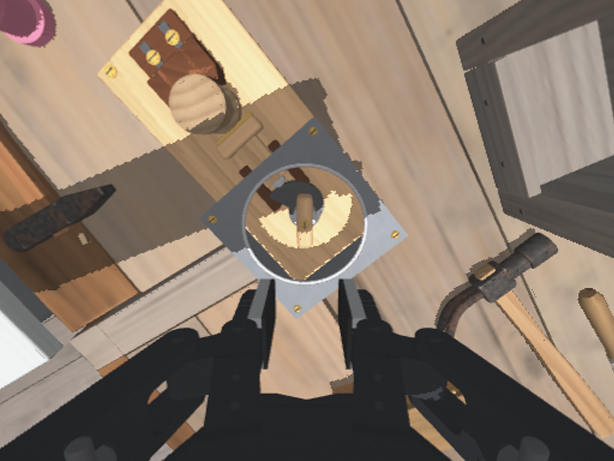

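The picture shows the sleeve upright in the V at (195,100), with the jaw against it at (240,130). The bar stayed at 59° at (305,220), and the gripper is clear. Handing in.

```bash
python3 -c "from h import *;print(ticket.hand_in())"
```

```text
the job is handed in; nothing more can be done
None
```

The tallest sleeve is clamped upright in the V at about 15 N, judged from the knob torque (likely range 12–19 N); the gripper drew out without any sign of touching the guard, and the job is handed in, though no verdict was shown.

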